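# Strap down and lock the canister lid

## Task

The lid is on the clear canister but not locked: without gripping anything, push the thrown-back steel strap over with the back of a finger until it lies flat on the lid, and only then press the cam lever on the canister's other side all the way down. Finish clear of everything, and leave the cup, tamper, brush and other things on the worktop where they stand.

Things in the scene. Friction and masses are not known exactly. Their poses are not given: they have to be found in the camera images.
- canister: Clear square canister (100 x 100 mm) with a wooden lid (106 x 106 mm, its top 128 mm above the worktop), standing on a steel foot plate screwed to the worktop: it cannot move. Origin: centre of the underside, on the worktop; z up. A steel strap is hinged at its +y side, on a hinge line along x through (0, 62, 132) mm; a cam lever is hinged at its -y side, on a hinge line along x through (0, -80, 106) mm.
- strap (a joint): Strap angle, rad: 0 = lying flat on the lid along the canister's -y; pi/2 = upright; it starts thrown back past upright (1.8 to 2.15), leaning away from the canister, stop at 2.35. A stiff hinge (0.07 N m): it stays where it is left, and must be brought all the way down.
- strap_end (a point): Middle of the strap's free end on its outer (back) face, 126 mm from the hinge line. The strap is a flat bar 28 mm wide, 8 mm thick (4 mm steel above, 4 mm grey pad below), its outer face 4 mm outside the plane through the hinge line, and a 20 mm lip at the free end that hooks down over the lid's edge. At 0 the outer face lies 136 mm above the worktop.
- lever (a joint): Cam lever angle, rad: 0 = fully down, level, pointing along the canister's -y, against its stop; it starts raised by 0.7 to 1.05 (stop at 1.15). Friction 0.2 N m (about 3 N at the tip, 4 to 5 N half-way); stays where it is left; no spring.
- lever_tip (a point): Middle of the lever's free end on its upper face, 85 mm from the lever's hinge line. The lever is a flat bar, black above and steel below, 26 mm wide, 10 mm thick, centred on the plane through its hinge line. When it is down its upper face lies 111 mm above the worktop.
- cup: Bystander: white ceramic espresso cup with handle, 62 mm across, 58 mm tall. Origin: middle of its underside. Not to be moved.
- tamper: Bystander: stainless tamper standing on its 58 mm disc, 86 mm tall. Origin: middle of its underside. Not to be moved.
- pitcher: Bystander: steel milk pitcher with handle, 72 mm across, 95 mm tall. Origin: middle of its underside. Not to be moved.
- dosing_cup: Bystander: aluminium dosing cup without handle, 58 mm across, 50 mm tall. Origin: middle of its underside. Not to be moved.
- brush: Bystander: wooden-handled bristle brush lying on the worktop, 170 mm long. Origin: underside, near the middle of its length. Not to be moved.
- jar: Bystander: amber glass jar with steel cap, 72 mm across, 110 mm tall. Origin: middle of its underside. Not to be moved.
Things that resemble listed ones, but are neither listed nor needed, are in the scene too. Leave any orange look-alike of the canister alone.

How it is judged (in metres and radians):
On the way, in this order (a step that is already met when the one before it is completed fails the run):
1. the strap lies flat on the lid while the lever is still up (value of joint strap below 0.07 rad and value of joint lever above 0.5 rad), for 0.2 s.
2. the lever is fully down with the strap on the lid (value of joint lever below 0.1 rad and value of joint strap below 0.07 rad), for 0.2 s.
At the end, for the whole second after the job is handed in: The strap lies on the lid (within 0.07 rad) and the lever is fully down (within 0.1 rad), and no bystander has moved 20 mm (all of step 2 and distance of each of cup, tamper, pitcher, dosing_cup, brush, jar from where it was at the start of the episode below 0.02 m); the robot touches nothing.
It fails at once if the lever is pressed down before the strap is on the lid (value of joint lever below 0.45 rad and value of joint strap above 0.2 rad).
It fails at once if the strap is pinched (contact force between the fingers and strap_c1 above 6 N and contact force between the fingers and strap_c3 above 6 N).
It fails at once if the lever is pinched (contact force between the fingers and lever_c1 above 8 N and contact force between the fingers and lever_c2 above 8 N).
It fails at once if a bystander is moved, tipped or lifted (distance of any of cup, tamper, pitcher, dosing_cup, brush, jar from where it was at the start of the episode above 0.02 m or angle between any of cup, tamper, pitcher, dosing_cup, jar's own z axis and vertical above 0.4 rad).
It also fails if it takes over 48 s, if anything falls off the work surface, if the arm or the gripper's body presses on something with over 40 N, if the wrist force passes 120 N, or if a joint passes its speed limit or range.

## Robot

A 6-joint arm with a two-finger parallel gripper is mounted at the origin on the work surface. World frame = base frame: x ahead of the robot, y to its left, z up, the work surface at z = 0. Lengths are in mm, angles in rad, forces in N, time in s.
With the tool pointing down it reaches from about 400 to 925 mm from the base axis. Payload 12.5 kg.
Tool frame: the origin (TCP) lies at the very end of the fingers, on their centre line; the grasp point (between the pads) lies grip_depth behind it (grip_depth is the distance from the TCP to the grasp point, in mm); z points along the fingers, y is the line along which they close (so a half turn about z gives the same grasp; the last joint's range is limited). The gripper opens to 95 mm and grips with 3 to 60 N. Pads are 20 mm wide; open, the fingers measure 119 mm over their backs; the gripper's body (75 mm by 180 mm) begins 59 mm behind the grasp point.
Start: joints at [-1.427, 0.491, 1.559, -0, 1.092, -0.106], TCP at [154.529, -605.613, 214.661] pointing down, gripper open.
Joint ranges: [-3.1, 3.1], [-0.84, 2.19], [0.05, 2.79], [-1.13, 4.28], [0.06, 2.93], [-2.69, 2.69]. Speed limits (rad/s): [2.22, 2.22, 2.79, 3.14, 3.14, 3.14].

## Interface

Orientations are given as [roll, pitch, yaw] about the fixed x, y, z axes, in that order (R = Rz(yaw) Ry(pitch) Rx(roll)).
In Python, from cell import state, read_camera, job_done, grip_depth gives the robot as it stands.
- The arm moves only by the tool drive_tool, never from a script. Its argument "targets" is a list of rows, each an object with "jaw": the opening, from 0 (shut) to 1 (fully open); "travel": the shift along the tool's x, y, z in m, a list of three; "twist": the turn about the tool's z in rad. In form: [{"jaw": jaw, "travel": [tx, ty, tz], "twist": twist}, ...]. A call has 1 to 8 rows; each row is the pose to reach, as a shift and turn from the pose commanded when the call began, along the tool's axes at that moment; what a row does not reach only later rows make up. A row lasts 1/12 s, in which the tool goes at most 41.7 mm and 7.16 degrees, less where a joint would pass 70% of its speed; a pose out of reach is approached as far as the arm can. A call with a gripper value outside its range is refused whole. The fingers move at their own pace and stop on an object; the grip force is fixed at half the most. Time passes only in rows, so rows that repeat a pose let the fingers close. It gives the time, the measured TCP pose, the force, the opening and the grip force at its end, in the units of the state.
- state(): the state, without advancing time (a new reading comes with each control period).
- read_camera(name): name is "side" or "top" or "wrist"; returns a dict with "frame" (400x640x3 uint8, red, green, blue), "fx", "fy", "cx", "cy" (pixels), "R" (3x3) and "t" (3): a world point X has camera coordinates R X + t. Camera axes: x right, y down, z forward; pixel columns grow to the right and rows downward; lengths in mm; the calibration is good to about 2 mm. A picture is of the moment at which its call begins. There is no depth.
- job_done(): hands the job in; it is judged then, once.
The state is a dict: "t": time; "joints": joint angles; "qvel": joint speeds; "tau": joint torques, N m; "eef_pos": TCP position; "tcp_rot": TCP orientation; "ft_force": force on the tool from outside, world axes, zero at the start; "moment": the same for the moment, N m; "opening": opening from 0.0 (shut) to 1.0 (fully open); "grip_force": force on a finger pad.
Only numpy, scipy, OpenCV 4.12 (cv2) and the standard library are available. Lean on these libraries where they do the work, as an engineer would, in place of code of your own. Each camera call takes 0.05 s, during which the arm holds its last target. There are 200 camera calls.

## Working session

There is one attempt and no reset: what is moved stays moved. The work goes in short steps, Python scripts to look and compute and a tool call to move; the robot and the scene stay as the last step left them, time stands still between calls to the robot, and variables do not carry over. Pictures are saved under pics/ and viewed, at most 10 in all, crops included, and the job is handed in when it is done.

Besides the shell and the picture viewer there is one more tool, called after ">>>" as a command line: name --argument value ..., lists and objects as JSON in quotes. drive_tool: Moves the arm, as the interface text tells. Its arguments: {"type":"object","properties":{"targets":{"type":"array"}},"required":["targets"]}

```bash
mkdir -p pics; ls; python3 - <<'E'
from cell import *
import cv2
print(state(),grip_depth)
for n in ["top","side"]:
    d=read_camera(n);cv2.imwrite(f"pics/{n}0.png",d["frame"][:,:,::-1]);print(n,d["fx"],d["fy"],d["cx"],d["cy"],d["R"],d["t"])
E
```

```text
pics
{'t': 0.0, 'joints': array([-1.42658566e+00,  4.91545351e-01,  1.55947238e+00,  1.80746753e-05,
        1.09167161e+00, -1.05591687e-01]), 'qvel': array([-0.00148183,  0.00025013, -0.00209088, -0.00127242,  0.00018268,
       -0.00097652]), 'tau': array([-1.16976782e-03, -6.12642503e+01, -2.58178461e+01,  6.91433530e-02,
        4.82101820e-02, -8.43375119e-05]), 'eef_pos': array([ 154.50330801, -605.34646724,  214.0626735 ]), 'tcp_rot': array([-3.14050376e+00, -1.31527240e-04,  2.49793942e-01]), 'ft_force': array([-0.12361025,  0.33480881,  0.11194128]), 'moment': array([ 0.00260759,  0.00874318, -0.01246025]), 'grip_force': 0.0, 'opening': 1.003281031706075} 18.8
top 365.20476191368016 365.20476191368016 320.1428513565472 200.8047993694539 [[ 5.21371973e-04 -9.99805415e-01 -1.97195185e-02]
 [-9.98213624e-01  6.57774378e-04 -5.97421786e-02]
 [ 5.97435247e-02  1.97154399e-02 -9.98019044e-01]] [ -29.6279481   567.48448382 1049.86605133]
side 432.6193170922247 432.6193170922247 320.0525113353422 199.56559139080287 [[-0.93157041 -0.36307231  0.01884327]
 [-0.23916219  0.57295728 -0.78391415]
 [ 0.27382113 -0.73477783 -0.62058322]] [ 508.44031321  246.84780236 1134.93988457]
```

View pics/top0.png

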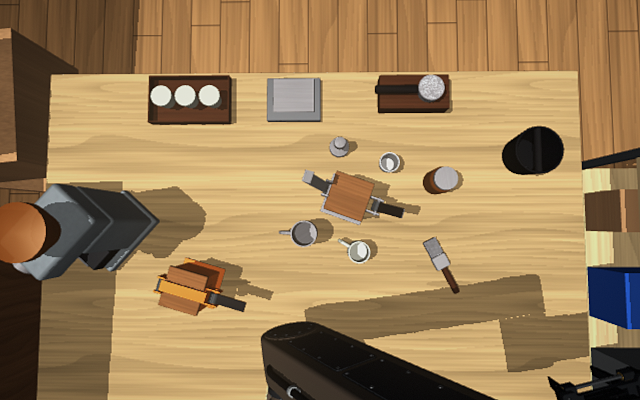

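View pics/side0.png

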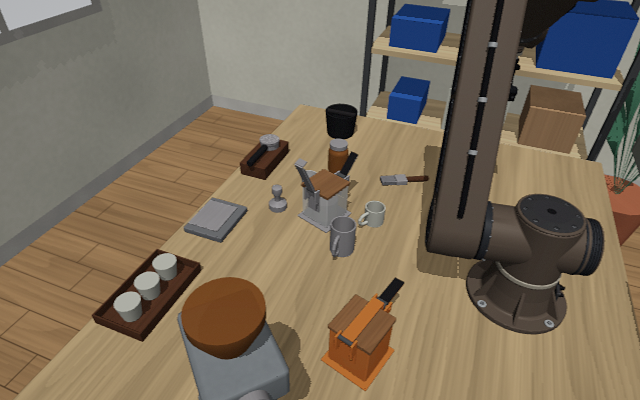

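The top view shows the clear canister at about (350,195), with the strap's free end at (308,177) and the black lever at (400,210). The look-alike is the orange canister, at top (200,290) and side (360,340). The clear one matches the description, so I'll check it in one close crop of both views.

```bash
python3 - <<'E'
import cv2,numpy as np
a=cv2.imread("pics/top0.png")[160:240,290:420];b=cv2.imread("pics/side0.png")[140:240,285:385]
a=cv2.resize(a,None,fx=6,fy=6,interpolation=cv2.INTER_CUBIC)[:, :]
cv2.imwrite("pics/ca.png",a)
cv2.imwrite("pics/cb.png",cv2.resize(b,None,fx=6,fy=6,interpolation=cv2.INTER_CUBIC))
E
```

```text
(no output)
```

View pics/ca.png

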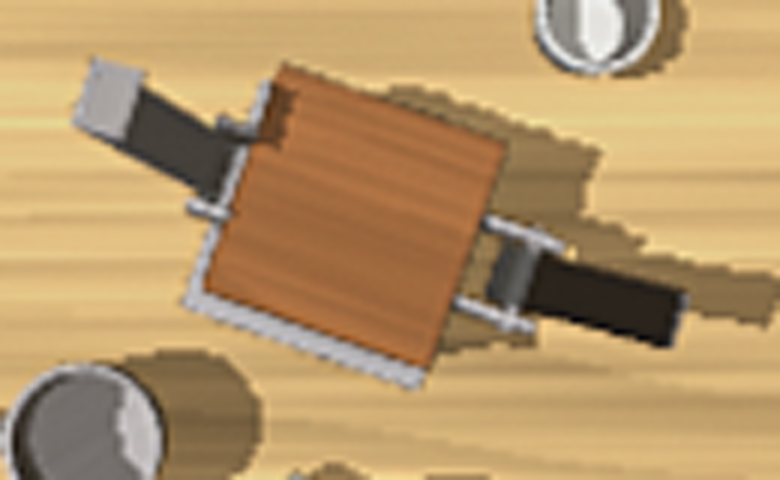

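View pics/cb.png

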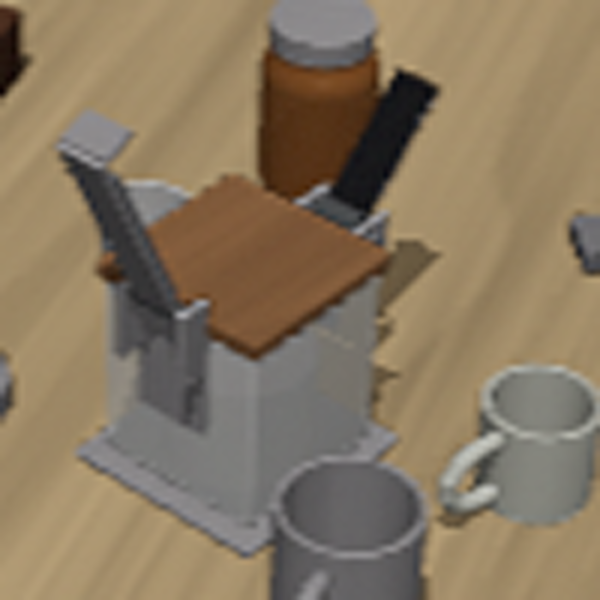

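The crop shows the clear canister with its wooden lid. Lid corners in the top crop are (285,65), (507,145), (430,370) and (205,290). The strap leans back at upper left and the black lever is raised at right. Next I fit pose, strap and lever angles jointly from both views.

```bash
cat > fit.py <<'E'
import numpy as np
def R2(y): return np.array([[np.cos(y),-np.sin(y),0],[np.sin(y),np.cos(y),0],[0,0,1]])
def strap(th,s,x,n):  # s along strap, n outer offset
    return np.array([x,62-s*np.cos(th)+n*np.sin(th),132+s*np.sin(th)+n*np.cos(th)])
def lever(a,s,x,n):
    return np.array([x,-80-s*np.cos(a)+n*np.sin(a),106+s*np.sin(a)+n*np.cos(a)])
E
cat > go.py <<'E'
from fit import *
from cell import *
from scipy.optimize import least_squares
import sys
c={n:read_camera(n) for n in("top","side")}
def proj(n,X):
    d=c[n];p=d["R"]@X+d["t"];return np.array([d["fx"]*p[0]/p[2]+d["cx"],d["fy"]*p[1]/p[2]+d["cy"]])
T=lambda u,v:("top",np.array([290+u/6,160+v/6])-0.4); S=lambda u,v:("side",np.array([285+u/6,140+v/6])-0.4)
def pts(p):
    th,a=p[3],p[4]; L=[np.array([sx*53,sy*53,128.]) for sx,sy in((1,1),(1,-1),(-1,-1),(-1,1))]
    m=[(L[0],T(285,65)),(L[1],T(507,145)),(L[2],T(430,370)),(L[3],T(205,290)),
     (L[0],S(103,270)),(L[1],S(232,177)),(L[2],S(388,258)),(L[3],S(255,355)),
     (strap(th,126,14,4),T(95,57)),(strap(th,126,-14,4),T(73,120)),
     (strap(th,126,14,4),S(58,147)),(strap(th,126,-14,4),S(100,168)),
     (lever(a,85,13,5),T(685,292)),(lever(a,85,-13,5),T(670,347)),
     (lever(a,85,13,5),S(400,70)),(lever(a,85,-13,5),S(438,90))]
    return m
def res(p,full=False):
    o=[]
    for X,(n,uv) in pts(p): o.append(proj(n,R2(p[2])@X+[p[0],p[1],0])-uv)
    return np.array(o).ravel()
r=least_squares(res,[560,-60,-.2,2,.9]);
print(np.round(r.x,3));print(np.round(r.fun.reshape(-1,2),1).tolist())
# bystanders by pixel in top view at height z
for n,u,v,z in(("pitcher",305,233,95),("cup",358,252,58),("dose",390,162,50),("jar",446,180,110),("tamper",340,146,86)):
    d=c["top"];ray=d["R"].T@np.array([(u-d["cx"])/d["fx"],(v-d["cy"])/d["fy"],1]);C=-d["R"].T@d["t"]
    X=C+ray*(z-C[2])/ray[2]; print(n,np.round(X), 'can frame',np.round(R2(-r.x[2])@(X-[r.x[0],r.x[1],0])))
for nm,P in(("strap_end",strap(r.x[3],126,0,4)),("lever_tip",lever(r.x[4],85,0,5))): print(nm,np.round(R2(r.x[2])@P+[r.x[0],r.x[1],0]))
E
python3 go.py
```

```text
[ 5.73885e+02 -1.06427e+02 -3.43000e-01  1.99500e+00  7.39000e-01]
[[-0.8, -0.4], [0.5, -0.2], [-0.1, 0.5], [-1.0, 0.2], [-1.9, -1.7], [-0.2, -1.0], [0.7, -1.0], [0.0, -1.0], [0.1, 0.2], [-0.3, 1.1], [-0.6, -0.3], [0.1, 0.2], [0.4, 0.2], [-0.5, 0.8], [-0.2, -0.1], [0.0, -0.4]]
pitcher [476.  10.  95.] can frame [-131.   76.   95.]
cup [ 422. -136.   58.] can frame [-133.  -78.   58.]
dose [ 676. -228.   50.] can frame [137. -81.  50.]
jar [ 617. -366.  110.] can frame [ 128. -230.  110.]
tamper [714. -86.  86.] can frame [125.  67.  86.]
strap_end [613.   4. 245.]
lever_tip [ 527. -238.  167.]
```

The fit is good: canister at (574,-106), yaw -0.343, strap at 1.995, lever at 0.739. I'll raise the tool, close the fingers and align the closing axis with the canister's y.

>>> drive_tool --targets '[{"jaw":0,"travel":[0,0,-0.1],"twist":0.593},{"jaw":0,"travel":[0,0,-0.1],"twist":0.593},{"jaw":0,"travel":[0,0,-0.1],"twist":0.593},{"jaw":0,"travel":[0,0,-0.1],"twist":0.593},{"jaw":0,"travel":[0,0,-0.1],"twist":0.593},{"jaw":0,"travel":[0,0,-0.1],"twist":0.593},{"jaw":0,"travel":[0,0,-0.1],"twist":0.593}]'

```text
t: 0.78
eef_pos: [154.5, -605.5, 314.4]
tcp_rot: [-3.141, 0.0, -0.34]
ft_force: [-0.1, 0.0, -0.1]
opening: 0.569
grip_force: 0.0
```

>>> drive_tool --targets '[{"jaw":0,"travel":[0.09,-0.3,0],"twist":0},{"jaw":0,"travel":[0.09,-0.3,0],"twist":0},{"jaw":0,"travel":[0.09,-0.3,0],"twist":0},{"jaw":0,"travel":[0.09,-0.3,0],"twist":0},{"jaw":0,"travel":[0.09,-0.3,0],"twist":0},{"jaw":0,"travel":[0.09,-0.3,0],"twist":0},{"jaw":0,"travel":[0.09,-0.3,0],"twist":0},{"jaw":0,"travel":[0.09,-0.3,0],"twist":0}]'

```text
t: 1.45
eef_pos: [341.7, -350.2, 314.7]
tcp_rot: [-3.141, -0.0, -0.338]
ft_force: [-0.1, -0.1, 0.6]
opening: 0.026
grip_force: 0.0
```

>>> drive_tool --targets '[{"jaw":0,"travel":[0.09,-0.3,0],"twist":0},{"jaw":0,"travel":[0.09,-0.3,0],"twist":0},{"jaw":0,"travel":[0.09,-0.3,0],"twist":0},{"jaw":0,"travel":[0.09,-0.3,0],"twist":0},{"jaw":0,"travel":[0.09,-0.3,0],"twist":0},{"jaw":0,"travel":[0.09,-0.3,0],"twist":0},{"jaw":0,"travel":[0.09,-0.3,0],"twist":0},{"jaw":0,"travel":[0.09,-0.3,0],"twist":0}]'

```text
t: 2.12
eef_pos: [527.6, -97.8, 314.3]
tcp_rot: [-3.141, 0.0, -0.337]
ft_force: [-0.6, -0.5, 0.2]
opening: 0.004
grip_force: 0.0
```

>>> drive_tool --targets '[{"jaw":0,"travel":[0.047,-0.162,0],"twist":0},{"jaw":0,"travel":[0.047,-0.162,0],"twist":0},{"jaw":0,"travel":[0.047,-0.162,0],"twist":0},{"jaw":0,"travel":[0.047,-0.162,0],"twist":0},{"jaw":0,"travel":[0.047,-0.162,0],"twist":0},{"jaw":0,"travel":[0.047,-0.162,0],"twist":0},{"jaw":0,"travel":[0.047,-0.162,0],"twist":0}]'

```text
t: 2.7
eef_pos: [624.4, 35.5, 314.0]
tcp_rot: [3.141, 0.001, -0.341]
ft_force: [-0.4, 0.4, 0.1]
opening: 0.004
grip_force: 0.0
```

>>> drive_tool --targets '[{"jaw":0,"travel":[0,0,0.03],"twist":0},{"jaw":0,"travel":[0,0,0.06],"twist":0},{"jaw":0,"travel":[0,0,0.09],"twist":0},{"jaw":0,"travel":[0,0,0.114],"twist":0},{"jaw":0,"travel":[0,0,0.114],"twist":0}]'

```text
t: 3.12
eef_pos: [622.2, 34.0, 196.5]
tcp_rot: [3.139, 0.007, -0.344]
ft_force: [0.0, 0.2, -0.1]
opening: 0.002
grip_force: 0.0
```

```bash
python3 - <<'E'
from cell import *
import cv2,numpy as np
print(state()["eef_pos"],state()["ft_force"])
a=read_camera("top")["frame"][140:260,270:430,::-1];b=read_camera("side")["frame"][100:240,260:400,::-1]
f=lambda i:cv2.resize(i,(400,int(400*i.shape[0]/i.shape[1])),interpolation=cv2.INTER_CUBIC)
a,b=f(a),f(b);a=cv2.copyMakeBorder(a,0,400-a.shape[0],0,0,0);cv2.imwrite("pics/c1.png",np.hstack([a,b]))
E
```

```text
[622.21912979  34.04418251 196.46839472] [ 0.04497218  0.21475403 -0.08447418]
```

View pics/c1.png

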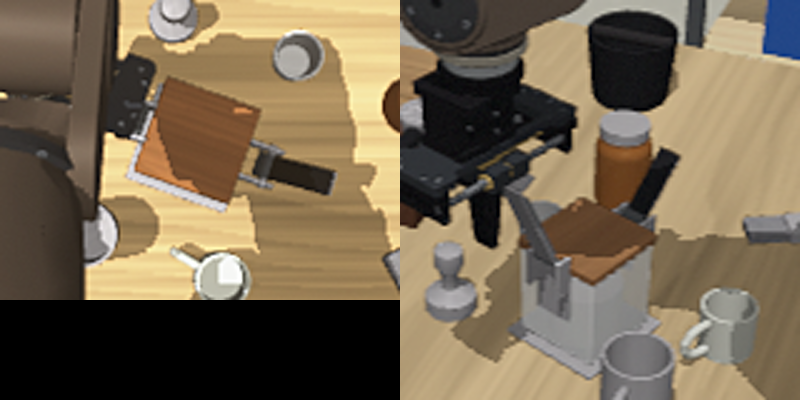

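The closed fingers are at (485,220) in the side crop, on the outer side of the strap, whose end is at (515,190). Nothing is touching. Now the first push, to upright.

>>> drive_tool --targets '[{"jaw":0,"travel":[0,0.006,-0.015],"twist":0},{"jaw":0,"travel":[0,0.016,-0.015],"twist":0},{"jaw":0,"travel":[0,0.026,-0.015],"twist":0},{"jaw":0,"travel":[0,0.036,-0.015],"twist":0},{"jaw":0,"travel":[0,0.046,-0.015],"twist":0},{"jaw":0,"travel":[0,0.056,-0.016],"twist":0},{"jaw":0,"travel":[0,0.065,-0.017],"twist":0},{"jaw":0,"travel":[0,0.072,-0.017],"twist":0}]'

```text
t: 3.88
eef_pos: [600.1, -33.5, 217.7]
tcp_rot: [3.141, 0.0, -0.344]
ft_force: [0.0, 0.4, 0.7]
opening: 0.004
grip_force: 0.3
```

```bash
python3 - <<'E'
from cell import *
import cv2,numpy as np
print(state()["eef_pos"],state()["ft_force"])
b=read_camera("side")["frame"][100:240,260:400,::-1]
cv2.imwrite("pics/c2.png",cv2.resize(b,None,fx=4,fy=4,interpolation=cv2.INTER_CUBIC))
E
```

```text
[600.06383885 -33.46735573 217.7088083 ] [0.01599004 0.44788157 0.69801632]
```

View pics/c2.png

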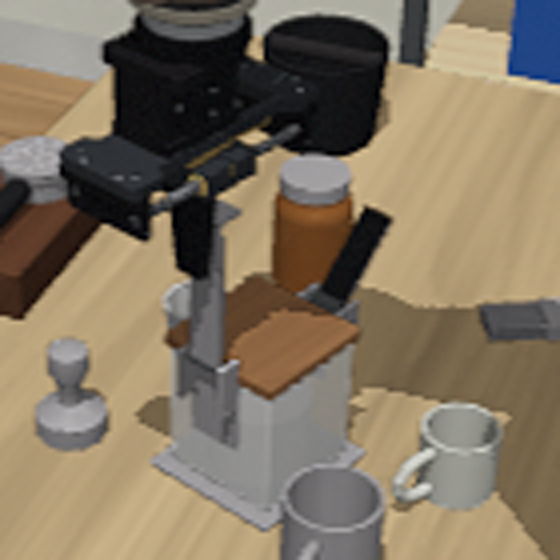

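The strap is upright at (208,260), with the finger behind it at (190,240) and forces below 1 N. I'll follow the arc down.

>>> drive_tool --targets '[{"jaw":0,"travel":[0,0.012,0],"twist":0},{"jaw":0,"travel":[0,0.022,0.002],"twist":0},{"jaw":0,"travel":[0,0.031,0.004],"twist":0},{"jaw":0,"travel":[0,0.043,0.009],"twist":0},{"jaw":0,"travel":[0,0.054,0.016],"twist":0},{"jaw":0,"travel":[0,0.064,0.025],"twist":0},{"jaw":0,"travel":[0,0.072,0.034],"twist":0},{"jaw":0,"travel":[0,0.079,0.045],"twist":0}]'

```text
t: 4.6
eef_pos: [573.5, -107.7, 171.6]
tcp_rot: [3.141, 0.0, -0.344]
ft_force: [0.3, 0.6, 1.5]
opening: 0.004
grip_force: 0.4
```

>>> drive_tool --targets '[{"jaw":0,"travel":[0,0.005,0.011],"twist":0},{"jaw":0,"travel":[0,0.008,0.02],"twist":0},{"jaw":0,"travel":[0,0.01,0.028],"twist":0},{"jaw":0,"travel":[0,0.01,0.033],"twist":0},{"jaw":0,"travel":[0,0.01,0.036],"twist":0},{"jaw":0,"travel":[0,0.01,0.036],"twist":0}]'

```text
t: 5.1
eef_pos: [570.4, -115.9, 136.5]
tcp_rot: [3.141, 0.0, -0.343]
ft_force: [-0.2, -0.6, 0.3]
opening: 0.004
grip_force: 0.0
```

Pressing a little further until there is contact force with the lid.

>>> drive_tool --targets '[{"jaw":0,"travel":[0,0,0.002],"twist":0},{"jaw":0,"travel":[0,0,0.003],"twist":0},{"jaw":0,"travel":[0,0,0.003],"twist":0},{"jaw":0,"travel":[0,0,0.003],"twist":0}]'

```text
t: 5.43
eef_pos: [570.8, -116.0, 135.9]
tcp_rot: [3.141, -0.002, -0.343]
ft_force: [-8.0, 0.2, 22.6]
opening: 0.008
grip_force: 11.3
```

Contact is firm at 135.9 mm, as expected. I'll retreat upward and check that the strap stays down.

>>> drive_tool --targets '[{"jaw":0,"travel":[0,0,-0.02],"twist":0},{"jaw":0,"travel":[0,0,-0.05],"twist":0},{"jaw":0,"travel":[0,0,-0.08],"twist":0},{"jaw":0,"travel":[0,0.03,-0.08],"twist":0},{"jaw":0,"travel":[0,0.06,-0.08],"twist":0},{"jaw":0,"travel":[0,0.09,-0.08],"twist":0},{"jaw":0,"travel":[0,0.102,-0.08],"twist":0},{"jaw":0,"travel":[0,0.102,-0.08],"twist":0}]'

```text
t: 6.1
eef_pos: [535.7, -213.9, 213.6]
tcp_rot: [3.141, -0.0, -0.346]
ft_force: [0.5, 0.6, 0.3]
opening: 0.004
grip_force: 0.0
```

```bash
python3 - <<'E'
from cell import *
import cv2,numpy as np
print(state()["eef_pos"],state()["ft_force"])
b=read_camera("side")["frame"][100:240,260:400,::-1]
cv2.imwrite("pics/c3.png",cv2.resize(b,None,fx=4,fy=4,interpolation=cv2.INTER_CUBIC))
E
```

```text
[ 535.66842965 -213.92087286  213.64778468] [0.45838856 0.56414978 0.28375334]
```

View pics/c3.png

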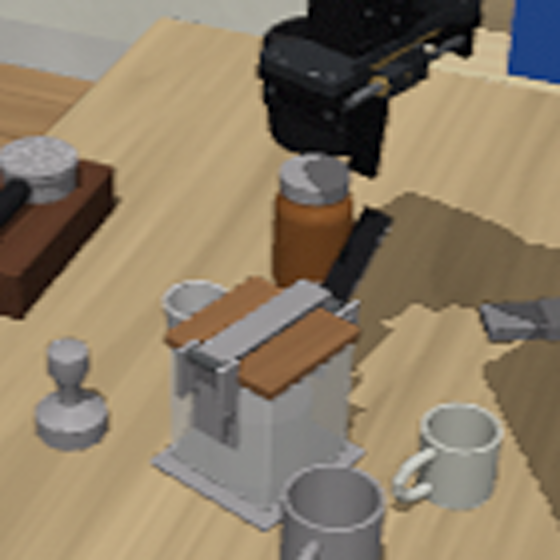

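The strap lies flat on the lid, from (205,350) to (320,290), and the lever is still up at (360,255). Now I'll press the lever along its arc.

>>> drive_tool --targets '[{"jaw":0,"travel":[0,0,0.025],"twist":0},{"jaw":0,"travel":[0,0,0.045],"twist":0},{"jaw":0,"travel":[0,0,0.058],"twist":0},{"jaw":0,"travel":[0,0.005,0.066],"twist":0},{"jaw":0,"travel":[0,0.01,0.073],"twist":0},{"jaw":0,"travel":[0,0.014,0.08],"twist":0},{"jaw":0,"travel":[0,0.017,0.087],"twist":0},{"jaw":0,"travel":[0,0.019,0.093],"twist":0}]'

```text
t: 6.82
eef_pos: [530.0, -230.3, 120.4]
tcp_rot: [-3.142, -0.001, -0.343]
ft_force: [0.8, 2.9, 2.8]
opening: 0.005
grip_force: 1.7
```

>>> drive_tool --targets '[{"jaw":0,"travel":[0,0.001,0.004],"twist":0},{"jaw":0,"travel":[0,0.001,0.008],"twist":0},{"jaw":0,"travel":[0,0.001,0.011],"twist":0},{"jaw":0,"travel":[0,0.001,0.012],"twist":0},{"jaw":0,"travel":[0,0.001,0.012],"twist":0},{"jaw":0,"travel":[0,0.001,0.012],"twist":0}]'

```text
t: 7.32
eef_pos: [529.7, -231.8, 110.8]
tcp_rot: [3.14, -0.002, -0.343]
ft_force: [-6.1, -0.4, 23.6]
opening: 0.002
grip_force: 11.7
```

At the stop: z is 110.8 mm with 24 N. Retreating and checking.

>>> drive_tool --targets '[{"jaw":0,"travel":[0,0,-0.03],"twist":0},{"jaw":0,"travel":[0,0,-0.06],"twist":0},{"jaw":0,"travel":[0,0,-0.1],"twist":0},{"jaw":0,"travel":[0,0.03,-0.13],"twist":0},{"jaw":0,"travel":[0,0.06,-0.15],"twist":0},{"jaw":0,"travel":[0,0.08,-0.15],"twist":0},{"jaw":0,"travel":[0,0.08,-0.15],"twist":0},{"jaw":0,"travel":[0,0.08,-0.15],"twist":0}]'

```text
t: 7.98
eef_pos: [502.1, -306.9, 258.4]
tcp_rot: [3.141, -0.0, -0.345]
ft_force: [-0.2, -0.0, -0.6]
opening: 0.004
grip_force: 0.0
```

```bash
python3 - <<'E'
from cell import *
import cv2,numpy as np
print(state()["eef_pos"],state()["ft_force"])
b=read_camera("side")["frame"][100:240,260:400,::-1]
cv2.imwrite("pics/c4.png",cv2.resize(b,None,fx=4,fy=4,interpolation=cv2.INTER_CUBIC))
E
```

```text
[ 502.11201083 -306.94484376  258.43950175] [-0.22446672 -0.03546934 -0.58547321]
```

View pics/c4.png

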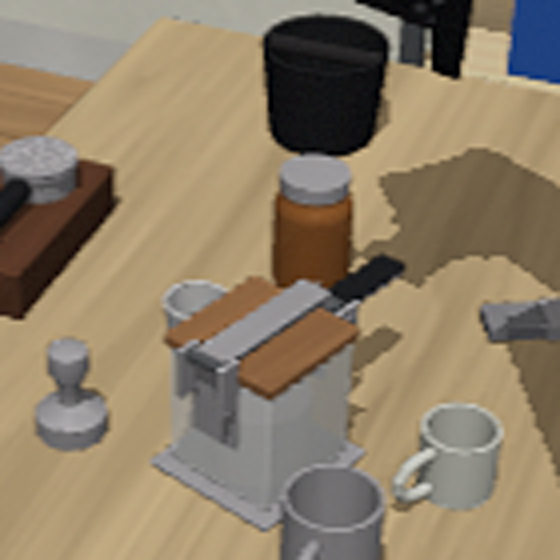

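The strap is flat on the lid and the lever is down, with its tip at (400,262). The bystanders in view have not moved and the arm is clear.

```bash
python3 -c "from cell import *; print(job_done())"
```

```text
the job is handed in; nothing more can be done
None
```

The strap was pushed flat onto the lid first and the cam lever then pressed down to its stop, the arm ended clear with no bystander in view moved, and the job is handed in; no verdict came back.

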